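Find the release notch in the back of the clamp and press it

ROBOT

A 6-joint arm with a two-finger parallel gripper is mounted at the origin on a cart in front of the work surface, level with it; the furniture and walls round the work are solid. World frame = base frame: x ahead of the robot, y to its left, z up, the work surface at z = 0. Lengths are in mm, angles in rad, forces in N, time in s.
With the tool pointing down it reaches from about 350 to 775 mm from the base axis. Payload 7.3 kg.
Tool frame: the origin (TCP) lies on the centre line of the jaws, within the pads' length; the fingertips stand finger_overhang ahead of it and the grasp point (between the pads) lies 8 mm behind it (finger_overhang is the distance from the TCP to the fingertips, in mm); z points along the fingers, y is the line along which they close (so a half turn about z gives the same grasp; the last joint's range is limited). The gripper opens to 92 mm and grips with 3 to 60 N. Pads are 19 mm wide; open, the fingers measure 130 mm over their backs; the gripper's body (75 mm by 190 mm) begins 47 mm behind the grasp point.
Start: joints at [-1.307, 0.342, 1.524, -0, 1.275, -0.146], TCP at [209.197, -481.54, 237.741] pointing down, gripper open.
Joint ranges: [-2.53, 2.53], [-0.77, 2.02], [0.04, 2.7], [-1, 4.14], [0.28, 2.66], [-3.11, 3.11]. Speed limits (rad/s): [2.57, 2.57, 3.14, 3.14, 3.14, 3.14].

INTERFACE

Orientations are given as [roll, pitch, yaw] about the fixed x, y, z axes, in that order (R = Rz(yaw) Ry(pitch) Rx(roll)).
In Python, from plant import get_obs, capture, close_job, finger_overhang gives the robot as it stands.
- The arm moves only by the shell command python3 -m inch 'ROWS'. ROWS is JSON, one flat list of numbers, 7 for each row, row after row: the turn, a rotation vector about the tool's x, y, z scaled (see below), then the shift along the tool's x, y, z scaled (see below), then the closure, from -1 (fully open) to 1 (shut). In form: [ax, ay, az, tx, ty, tz, gripper, ax, ay, az, tx, ty, tz, gripper, ...]. A call has 1 to 10 rows; each row shifts and turns the commanded pose from where the row before left it, along the tool's axes as they then stand; what a row does not reach is not made up. The controller multiplies each number of a shift by 0.8 m and each number of a turn by 1.5 rad. A row lasts 1/12 s, in which the tool goes at most 41.7 mm and 7.16 degrees, less where a joint would pass 70% of its speed; a pose out of reach is approached as far as the arm can. A call with a number of a shift or a turn outside -1 to 1 is refused whole. A call with a gripper value outside its range is refused whole. The fingers move at their own pace and stop on an object; the grip force is fixed at half the most. Time passes only in rows, so rows that do not move let the fingers close. It gives the time, the measured TCP pose, the force, the opening and the grip force at its end, in the units of the state.
- get_obs(): the state, without advancing time (a new reading comes with each control period).
- capture(name): name is "side" or "top"; returns a dict with "image" (420x560x3 uint8, red, green, blue), "mtx" (3x3 intrinsics, pixels), "pose" (4x4, takes a point from camera to world coordinates). Camera axes: x right, y up, looking along -z (the intrinsics and any distortion apply to the point x, -y, -z); pixel columns grow to the right and rows downward; lengths in mm; the calibration is good to about 2 mm. A picture is of the moment at which its call begins. There is no depth.
- close_job(): hands the job in; it is judged then, once.
The state is a dict: "time": time; "joint_positions": joint angles; "dq": joint speeds; "tau": joint torques, N m; "tool_pos": TCP position; "tcp_rot": TCP orientation; "contact_force": force on the tool from outside, world axes, zero at the start; "moment": the same for the moment, N m; "grip_width": finger opening in mm; "finger_force": force on a finger pad.
Only numpy, scipy, OpenCV 4.12 (cv2) and the standard library are available. Lean on these libraries where they do the work, as an engineer would, in place of code of your own. Each camera call takes 0.05 s, during which the arm holds its last target. There are 200 camera calls.

TASK

Open the bench clamp that holds the small wood block: its release tab sits inside a notch hidden somewhere along the clamp's back edge, the dark edge that faces away from the robot. Feel along that edge with a fingertip to find the notch, press the tab inside fully home so that the blue jaw opens, then draw back. Leave the wood block where it is, do not touch the jaw, and leave the jar, tin and brush alone.

Things in the scene. Friction and masses are not known exactly. Their poses are not given: they have to be found in the camera images.
- clamp_rail: Bench clamp rail fixed to the table: aluminium bar, grey top cover, black end plates, 56 x 320 x 35 mm. Origin on the table under the bar. Its y runs along the rail, z up, x from the jaw side (near the robot) to the back edge (away from it). The back edge is the upright plane x = +34 mm, z 0 to 32 mm; bar and cover reach only to x = +18 mm.
- back_edge (a point): Middle of the back edge, 16 mm above the table; axes as the rail's. The dark steel edge runs y = -150 to +150 mm as five flush 60 mm inserts (centres y = -120, -60, 0, 60, 120 mm), then the 10 mm end plates, flush too. One insert, another each time, has a notch 50 mm wide in its middle, open to the back and top, with a 3 mm high floor. All else of the edge is solid.
- release_tab (a joint): How far the release tab is pressed, m: 0 = out (start), 0.008 = fully home (hard stop). The dark steel tab, 47 mm wide, z 4 to 29 mm, stands in the notch, its face 6 mm behind the back edge; it is pressed towards the rail's -x. It takes about 5 N, has no return spring, stays where it is left, and drives the jaw by the same distance.
- jaw: Blue jaw, a plate 12 x 150 x 29 mm on two steel guide rods, on the robot's side of the rail; its origin is the clamp rail's origin while the clamp is shut and moves with the jaw. The plate spans x = -69 to -81 mm in its own frame, z 2 to 31 mm. It opens 8 mm towards the rail's -x as the tab is pressed.
- block_center (a point): Centre of the wood block, a loose planed offcut of 45 x 90 x 28 mm lying on the table between rail and jaw; the point is half-way up. Not to be moved.
- tin: Round blue wax tin, diameter 68 mm, 25 mm high, standing loose behind the rail; origin at the centre of its underside. A bystander.
- jar: Glass jar with a black lid, diameter 79 mm, 154 mm high, standing loose behind the rail; origin at the centre of its underside. A bystander.
- brush: Dust brush, 44 x 185 x 18 mm, lying loose to the left of the rail, long along its y; origin at the centre of its underside. A bystander.
There are look-alikes about, which are no part of the job. What is shaped like the part that bears release_tab but orange or pink is not meant.

How it is judged:
By the outcome, as a careful person would: the job done as asked, in the order asked, and still so for the second after the job is handed in, with the robot touching nothing.
It also fails if it takes over 42 s, if anything falls off the work surface, if the arm or the gripper's body presses on something with over 40 N, if the wrist force passes 120 N, or if a joint passes its speed limit or range.

## Working session

There is one attempt and no reset: what is moved stays moved. The work goes in short steps, Python scripts to look and compute and a shell command to move; the robot and the scene stay as the last step left them, time stands still between calls to the robot, and variables do not carry over. Pictures are saved under pics/ and viewed, at most 10 in all, crops included, and the job is handed in when it is done.

```bash
mkdir -p pics; ls
python3 - <<'E'
from plant import *
import cv2,numpy as np
print(get_obs(), finger_overhang)
for n in("top","side"):
    c=capture(n); cv2.imwrite(f"pics/{n}0.png",c["image"][:,:,::-1]); np.savez(f"pics/{n}0.npz",**{k:c[k] for k in("image","mtx","pose")}); print(n,c["mtx"].tolist(),c["pose"].round(3).tolist(),[k for k in c])
E
```

```text
pics
{'time': 0.0, 'joint_positions': array([-1.30701382e+00,  3.42700156e-01,  1.52506977e+00,  1.57046960e-05,
        1.27539847e+00, -1.46012463e-01]), 'dq': array([-0.00095648,  0.0011928 ,  0.00050588,  0.00065182,  0.00108516,
       -0.00116609]), 'tau': array([ 2.21046874e-03, -4.31241095e+01, -2.44217509e+01,  7.19470507e-02,
        5.59643924e-02, -1.47106834e-04]), 'tool_pos': array([ 209.08063169, -481.11876215,  237.03825873]), 'tcp_rot': array([-3.14003586e+00, -2.44119539e-04,  4.09790193e-01]), 'contact_force': array([-0.2204905 ,  1.02472253, -0.46063526]), 'moment': array([ 0.01688341, -0.01520716, -0.02400815]), 'finger_force': 0.0, 'grip_width': 91.77229946902864} 11.0
top [[530.4145331307245, 0.0, 274.57942125393566], [0.0, 530.4145331307245, 201.27911986138585], [0.0, 0.0, 1.0]] [[-0.019, 0.997, -0.081, 499.05], [-1.0, -0.019, 0.006, 114.577], [0.004, 0.081, 0.997, 1252.897], [0.0, 0.0, 0.0, 1.0]] ['image', 'mtx', 'pose']
side [[390.72528246332797, 0.0, 276.6345761826594], [0.0, 390.72528246332797, 209.23823202601872], [0.0, 0.0, 1.0]] [[-0.986, 0.07, -0.15, 425.154], [-0.166, -0.47, 0.867, 1034.763], [-0.01, 0.88, 0.475, 563.862], [0.0, 0.0, 0.0, 1.0]] ['image', 'mtx', 'pose']
```

View pics/top0.png

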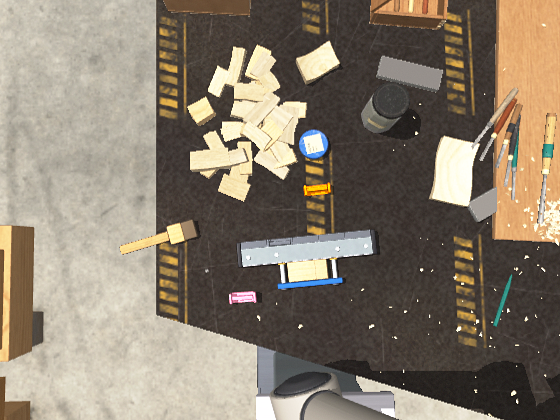

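View pics/side0.png

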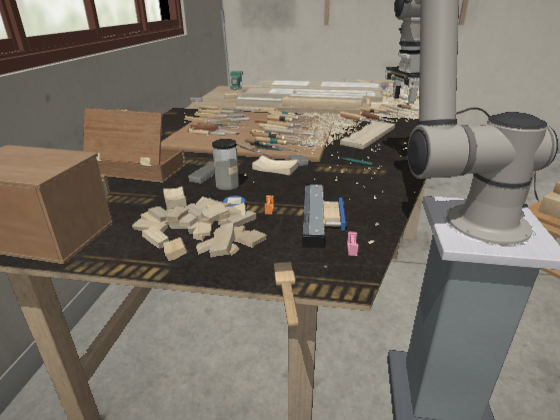

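The top view shows the rail at about (308,248), with its back edge running along rows 232-243, the blue jaw at (310,283) and the block at (307,270). The look-alikes are the orange part at (317,189) and the pink one at (243,297), both set apart from the rail. The tin is at (313,144), the jar at (388,100) and the brush probably at (180,235). The part I want is in the rail's back edge, and something at about (280,241) might be the notch. I'll check it in a close crop.

```bash
cat > h.py <<'E'
import numpy as np,cv2
def load(n): return np.load(f"pics/{n}.npz")
def ray(c,u,v,z):
    K,P=c["mtx"],c["pose"]
    d=np.linalg.inv(K)@[u,v,1]; d=P[:3,:3]@(d*[1,-1,-1]); o=P[:3,3]
    return (o+d*(z-o[2])/d[2]).round(1)
def proj(c,p):
    P=c["pose"]; q=P[:3,:3].T@(np.array(p)-P[:3,3]); q=c["mtx"]@(q*[1,-1,-1]); return (q[:2]/q[2]).round(1)
E
python3 - <<'E'
from h import *
a=load("top0")["image"][222:297,225:390,::-1]; b=load("side0")["image"][175:260,290:360,::-1]
a=cv2.resize(a,None,fx=4.8,fy=4.8,interpolation=cv2.INTER_CUBIC)
b=cv2.resize(b,None,fx=2.7,fy=2.7,interpolation=cv2.INTER_CUBIC)
o=np.zeros((600,800,3),np.uint8);o[:a.shape[0],:a.shape[1]]=a;o[365:365+b.shape[0],:b.shape[1]]=b;cv2.imwrite("pics/crop.png",o)
E
```

```text
(no output)
```

View pics/crop.png

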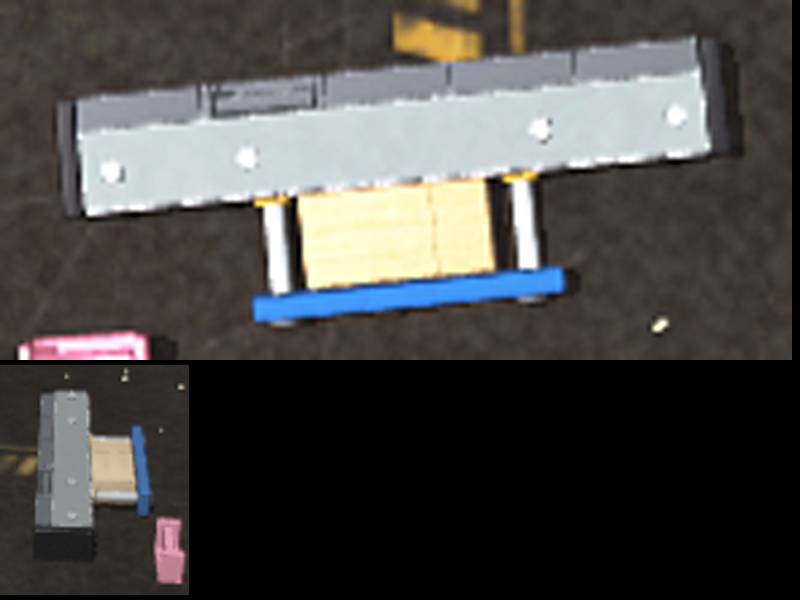

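The crop shows five inserts along the back edge, split at crop x≈77, 200, 325, 448, 574 and 697. The second from the left has a recess with the tab in it, at crop (265,95), which is full-image (280,242). That makes it the y=+60 insert. Next I'll compute the positions.

Run:
```python
from h import *
c=load("top0"); f=lambda x,y,z:ray(c,225+(x+.5)/4.8-.5,222+(y+.5)/4.8-.5,z)
L=f(77,98,32);R=f(697,37,32);print(L,R,np.linalg.norm(L-R))
for x in(77,200,325,448,574,697): print(f(x,98-(x-77)*61/620,32))
# cover ends z=35
A=f(77,128,35);B=f(697,72,35);print(A,B)
y=(L-R)/np.linalg.norm(L-R);print("yaw of y axis",np.degrees(np.arctan2(-y[0],y[1])))
e=(L+R)/2; x=np.array([y[1],-y[0],0]); 
for yy in(60,):
  print("back edge mid",e,"x",x,"notch",e+yy*y,"origin",e-34*x)
s=load("side0")
for yy in(-160,60,160): print(yy,"side px",proj(s,[*(e+yy*y)[:2],32]), proj(c,[*(e+yy*y)[:2],32]))
for n,p in(("tin",(313,144)),("jar",(390,97))): print(n,ray(c,*p,25 if n=="tin" else 154))
print("jaw",f(253,310,31),f(565,280,31))
```

```text
[505.6 186.9  32. ] [ 529.  -110.6   32. ] 298.41884994081727
[505.6 186.9  32. ]
[510.2 128.   32. ]
[514.9  68.1  32. ]
[519.6   9.1  32. ]
[524.4 -51.5  32. ]
[ 529.  -110.6   32. ]
[491.3 186.9  35. ] [ 512.2 -109.5   35. ]
yaw of y axis 4.497366678420335
back edge mid [517.3   38.15  32.  ] x [0.99692094 0.07841328 0.        ] notch [512.59520337  97.96525632  32.        ] origin [483.40468809  35.48394858  32.        ]
-160 side px [305.3 183.7] [374.5 228.9]
60 side px [303.5 217. ] [279.3 238.2]
160 side px [302.4 236.4] [236.  242.5]
tin [731.4  14.6  25. ]
jar [ 804.5 -140.3  154. ]
jaw [403.5 104.8  31. ] [414.7 -44.   31. ]
```

The +y insert holds the notch, at about (512.6, 98), with the rail yawed +4.5°. I'll close the gripper and turn the tool to yaw 1.649, so that tool x is rail +y and tool y is rail +x. Then I'll go over to the far side of the rail.

```bash
python3 -m inch '[0,0,-0.0826,0,0,0,1, 0,0,-0.0826,0,0,0,1, 0,0,-0.0826,0,0,0,1, 0,0,-0.0826,0,0,0,1, 0,0,-0.0826,0,0,0,1, 0,0,-0.0826,0,0,0,1, 0,0,-0.0826,0,0,0,1, 0,0,-0.0826,0,0,0,1, 0,0,-0.0826,0,0,0,1, 0,0,-0.0826,0,0,0,1]'
cat > st.py <<'E'
from plant import *; import numpy as np,sys
o=get_obs(); e=np.array([517.3,38.15]); x=np.array([.9969,.0784]); y=np.array([-.0784,.9969])
d=o["tool_pos"][:2]-e
print("t",round(o["time"],2),"rail x(from edge),y:",(d@x).round(1),(d@y).round(1),"tip z",(o["tool_pos"][2]-finger_overhang).round(1),"rot",o["tcp_rot"].round(3),"Fx,Fy,Fz",(o["contact_force"][:2]@x).round(1),(o["contact_force"][:2]@y).round(1),o["contact_force"][2].round(1),"w",round(o["grip_width"],1))
E
python3 st.py
```

```text
time: 0.93
tool_pos: [209.1, -481.3, 237.3]
tcp_rot: [-3.141, -0.001, 1.655]
contact_force: [0.2, -0.1, 1.4]
grip_width: 29.8
finger_force: 0.0
t 0.93 rail x(from edge),y: -347.9 -493.7 tip z 226.3 rot [-3.141e+00 -1.000e-03  1.655e+00] Fx,Fy,Fz 0.2 -0.1 1.4 w 29.8
```

```bash
python3 -m inch '[0,0,0,0.031,0.0255,0,1, 0,0,0,0.031,0.0255,0,1, 0,0,0,0.031,0.0255,0,1, 0,0,0,0.031,0.0255,0,1, 0,0,0,0.031,0.0255,0,1, 0,0,0,0.031,0.0255,0,1, 0,0,0,0.031,0.0255,0,1, 0,0,0,0.031,0.0255,0,1, 0,0,0,0.031,0.0255,0,1, 0,0,0,0.031,0.0255,0,1]' >/dev/null; python3 -m inch '[0,0,0,0.031,0.0255,0,1, 0,0,0,0.031,0.0255,0,1, 0,0,0,0.031,0.0255,0,1, 0,0,0,0.031,0.0255,0,1, 0,0,0,0.031,0.0255,0,1, 0,0,0,0.031,0.0255,0,1, 0,0,0,0.031,0.0255,0,1, 0,0,0,0.031,0.0255,0,1, 0,0,0,0.031,0.0255,0,1, 0,0,0,0,0,0,1]'>/dev/null; python3 st.py
```

```text
t 2.6 rail x(from edge),y: 42.2 -18.8 tip z 225.9 rot [ 3.141e+00 -2.000e-03  1.653e+00] Fx,Fy,Fz -1.0 0.4 -0.6 w 0.6
```

```bash
python3 -m inch '[0,0,0,0.024,0.012,0,1, 0,0,0,0,0,0.032,1, 0,0,0,0,0,0.032,1, 0,0,0,0,0,0.032,1, 0,0,0,0,0,0.032,1, 0,0,0,0,0,0.032,1, 0,0,0,0,0,0.032,1, 0,0,0,0,0,0,1]'>/dev/null; python3 st.py
python3 - <<'E'
from plant import *; import cv2,numpy as np
o=[]
c=capture("top")["image"][200:300,220:400,::-1]; s=capture("side")["image"][130:270,240:400,::-1]
a=cv2.resize(c,None,fx=3,fy=3,interpolation=2); b=cv2.resize(s,None,fx=2,fy=2,interpolation=2)
im=np.zeros((590,540,3),np.uint8); im[:300]=a; im[305:585,:320]=b; cv2.imwrite("pics/c2.png",im)
E
```

```text
t 3.27 rail x(from edge),y: 45.9 -3.8 tip z 68.1 rot [-3.132e+00 -1.000e-03  1.648e+00] Fx,Fy,Fz -0.9 -1.0 0.0 w 0.3
```

View pics/c2.png

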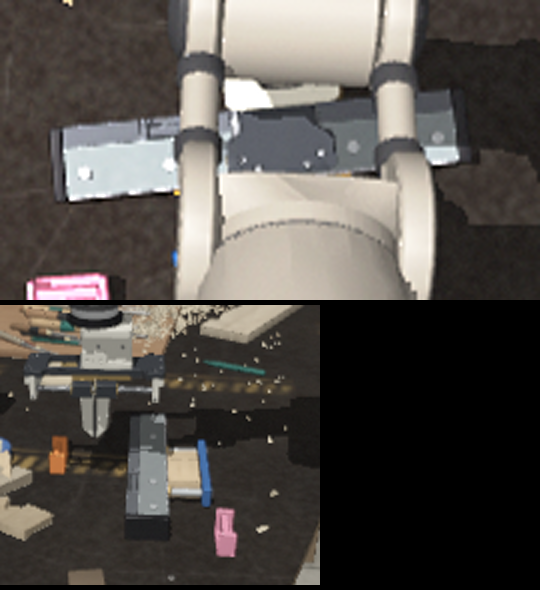

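The top view shows the wrist over the rail, with the notch still visible at crop (150,130). In the side view the closed fingertips are at crop (95,437), behind the rail, and they seem to taper. I'll enlarge the fingers before picking the contact height.

Run:
```python
from plant import *; import cv2,numpy as np
s=capture("side")["image"][145:245,245:350,::-1]
cv2.imwrite("pics/c3.png",cv2.resize(s,None,fx=6,fy=6,interpolation=2)[:600])
```

```text
(no output)
```

View pics/c3.png

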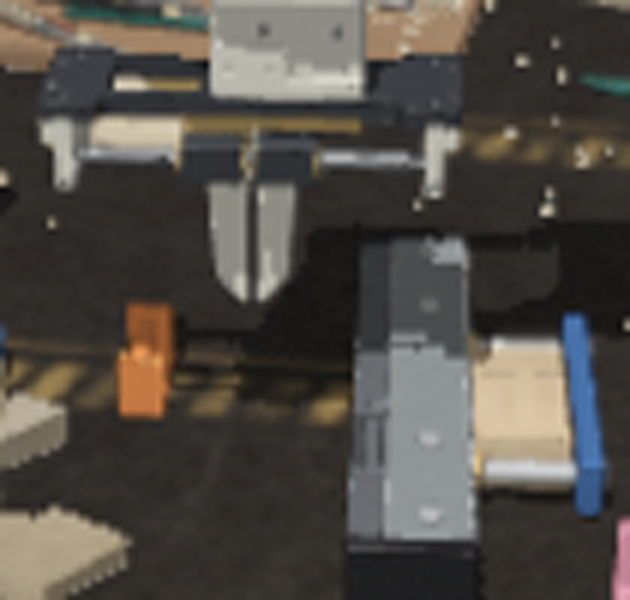

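The fingers taper towards the tip. I'll tilt the tool about 6° so the tip leads and the finger face is about upright, go down to tip z≈8 behind the middle insert, and feel inwards.

```bash
python3 -m inch '[0.07,0,0,0,0,0,1, 0,0,0,0,0,0.025,1, 0,0,0,0,0,0.025,1, 0,0,0,0,0,0,1, 0,0,0,0,0,0,1]'>/dev/null; python3 st.py
```

```text
t 3.83 rail x(from edge),y: 45.6 -3.8 tip z 34.4 rot [-3.037  0.     1.649] Fx,Fy,Fz -0.0 0.1 0.1 w 0.6
```

```bash
python3 -m inch '[0,0,0,0,0,0.017,1, 0,0,0,0,0,0.017,1, 0,0,0,0,-0.015,0,1, 0,0,0,0,0,0,1]'>/dev/null; python3 st.py;  python3 -m inch '[0,0,0,0,-0.005,0,1, 0,0,0,0,-0.004,0,1, 0,0,0,0,0,0,1]'>/dev/null; python3 st.py
```

```text
t 4.17 rail x(from edge),y: 29.8 -3.7 tip z 9.0 rot [-3.037  0.     1.649] Fx,Fy,Fz 0.2 0.3 -0.6 w 0.6
t 4.42 rail x(from edge),y: 23.8 -3.8 tip z 9.5 rot [-3.038  0.     1.649] Fx,Fy,Fz 0.2 0.4 -0.4 w 0.3
```

```bash
for i in 1 ; do python3 -m inch '[0,0,0,0,-0.004,0,1, 0,0,0,0,0,0,1]'>/dev/null; python3 st.py; python3 -m inch '[0,0,0,0,-0.003,0,1, 0,0,0,0,0,0,1]'>/dev/null; python3 st.py; done
```

```text
t 4.58 rail x(from edge),y: 20.1 -3.7 tip z 9.0 rot [-3.037  0.     1.649] Fx,Fy,Fz -0.5 0.2 -0.8 w 0.3
t 4.75 rail x(from edge),y: 17.5 -3.7 tip z 8.9 rot [-3.036  0.     1.649] Fx,Fy,Fz 0.1 0.0 -0.3 w 0.4
```

```bash
python3 -m inch '[0,0,0,0,-0.002,0,1, 0,0,0,0,0,0,1]'>/dev/null; python3 st.py; python3 -m inch '[0,0,0,0,-0.002,0,1, 0,0,0,0,0,0,1]'>/dev/null; python3 st.py
```

```text
t 4.92 rail x(from edge),y: 16.0 -3.7 tip z 9.0 rot [-3.036  0.     1.649] Fx,Fy,Fz 0.4 0.5 0.4 w 0.3
t 5.08 rail x(from edge),y: 15.9 -3.8 tip z 9.2 rot [-3.04   0.     1.649] Fx,Fy,Fz 4.7 0.3 -3.7 w 0.6
```

```bash
python3 -m inch '[0,0,0,0,-0.001,0,1, 0,0,0,0,0,0,1]'>/dev/null; python3 st.py
```

```text
t 5.25 rail x(from edge),y: 15.9 -3.8 tip z 9.3 rot [-3.041  0.     1.649] Fx,Fy,Fz 7.3 -0.4 -5.6 w 0.4
```

The middle insert is solid: contact at x≈16, 7 N. I'll back off slightly and go along to y=+60.

```bash
python3 -m inch '[0,0,0,0,0.006,0,1, 0,0,0,0.04,0,0,1, 0,0,0,0.04,0,0,1, 0,0,0,0,0,0,1]'>/dev/null; python3 st.py; python3 -m inch '[0,0,0,0,-0.004,0,1, 0,0,0,0,-0.003,0,1, 0,0,0,0,0,0,1]'>/dev/null; python3 st.py
```

```text
t 5.58 rail x(from edge),y: 17.8 64.4 tip z 8.7 rot [-3.035e+00 -1.000e-03  1.652e+00] Fx,Fy,Fz -0.2 -0.3 0.7 w 0.3
t 5.83 rail x(from edge),y: 12.3 59.5 tip z 9.3 rot [-3.035  0.     1.648] Fx,Fy,Fz -0.5 -1.0 -0.1 w 0.3
```

At y≈60 the finger has gone 3.6 mm past the edge with no force, so this is the notch. Now I'll press, expecting to meet the tab at x≈10 and the hard stop at x≈2.

```bash
python3 -m inch '[0,0,0,0,-0.003,0,1, 0,0,0,0,-0.002,0,1, 0,0,0,0,0,0,1]'>/dev/null; python3 st.py; python3 -m inch '[0,0,0,0,-0.003,0,1, 0,0,0,0,0,0,1]'>/dev/null; python3 st.py;python3 -m inch '[0,0,0,0,-0.003,0,1, 0,0,0,0,0,0,1]'>/dev/null; python3 st.py
```

```text
t 6.08 rail x(from edge),y: 9.6 59.5 tip z 10.0 rot [-3.038  0.     1.648] Fx,Fy,Fz 2.7 -2.3 -1.0 w 0.3
t 6.25 rail x(from edge),y: 7.5 59.7 tip z 10.2 rot [-3.039e+00  1.000e-03  1.649e+00] Fx,Fy,Fz 3.5 -2.4 -2.6 w 0.6
t 6.42 rail x(from edge),y: 4.8 59.8 tip z 10.5 rot [-3.038e+00  1.000e-03  1.649e+00] Fx,Fy,Fz 3.8 -2.2 -1.7 w 0.4
```

```bash
python3 -m inch '[0,0,0,0,-0.003,0,1, 0,0,0,0,0,0,1]'>/dev/null; python3 st.py; python3 -m inch '[0,0,0,0,-0.002,0,1, 0,0,0,0,0,0,1]'>/dev/null; python3 st.py;python3 -m inch '[0,0,0,0,-0.002,0,1, 0,0,0,0,0,0,1]'>/dev/null; python3 st.py
```

```text
t 6.58 rail x(from edge),y: 2.3 60.0 tip z 10.7 rot [-3.037  0.     1.649] Fx,Fy,Fz 4.4 -2.3 -2.1 w 0.6
t 6.75 rail x(from edge),y: 1.7 60.1 tip z 10.9 rot [-3.04   0.     1.649] Fx,Fy,Fz 6.9 -2.3 -4.4 w 0.7
t 6.92 rail x(from edge),y: 1.7 60.0 tip z 11.1 rot [-3.043  0.     1.649] Fx,Fy,Fz 10.3 -0.6 -7.1 w 0.5
```

It hits a hard stop at x=1.7, 14.3 mm past the edge where 14 was expected. I'll press a little more firmly, then draw back and lift.

```bash
python3 -m inch '[0,0,0,0,-0.004,0,1, 0,0,0,0,0,0,1]'>/dev/null; python3 st.py; python3 -m inch '[0,0,0,0,0.012,0,1, 0,0,0,0,0.02,0,1, 0,0,0,0,0.02,0,1, 0,0,0,0,0,-0.04,1, 0,0,0,0,0,-0.04,1, 0,0,0,0,0.03,-0.04,1, 0,0,0,-0.04,0,-0.03,1, 0,0,0,-0.04,0,-0.03,1, 0,0,0,-0.04,0,0,1, 0,0,0,-0.04,0,0,1]'>/dev/null; python3 -m inch '[0,0,0,-0.04,0,0,1, 0,0,0,-0.04,0,0,1, 0,0,0,-0.04,0,0,1, 0,0,0,-0.04,0,0,1, 0,0,0,0,0,0,1, 0,0,0,0,0,0,1]'>/dev/null; python3 st.py
python3 - <<'E'
from plant import *; import cv2,numpy as np
from h import load
t=capture("top")["image"][:,:,::-1]; a=t[222:297,225:390]; b=load("top0")["image"][222:297,225:390,::-1]
im=np.vstack([cv2.resize(q,None,fx=4,fy=4,interpolation=2) for q in(b,a)]); cv2.imwrite("pics/c4.png",im)
E
```

```text
t 7.08 rail x(from edge),y: 1.4 60.1 tip z 11.6 rot [-3.05   0.     1.648] Fx,Fy,Fz 19.3 -1.3 -14.2 w 0.4
t 8.42 rail x(from edge),y: 74.6 -196.7 tip z 146.9 rot [-3.034e+00 -2.000e-03  1.646e+00] Fx,Fy,Fz -0.0 1.1 -0.2 w 0.3
```

View pics/c4.png

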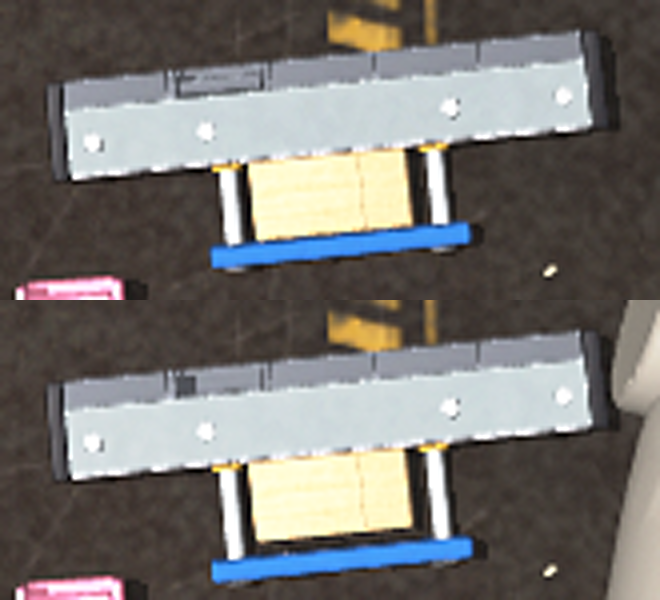

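In the after image the jaw has moved about 14 crop pixels (about 8 mm) away from the block, the block hasn't moved, and the tab is pressed in. The arm is clear with no force on it, so I'm handing in.

```bash
python3 -c "from plant import *;print(close_job())"
```

```text
the job is handed in; nothing more can be done
None
```

I found the notch in the y = +60 mm insert and pressed the tab to its hard stop; the blue jaw opened about 8 mm, the wood block stayed put, and I handed the job in with the arm drawn back, touching nothing.

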